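Set the cam stand to full lift

ROBOT

A 6-joint arm with a two-finger parallel gripper is mounted at the origin on a cart in front of the work surface, level with it; the furniture and walls round the work are solid. World frame = base frame: x ahead of the robot, y to its left, z up, the work surface at z = 0. Lengths are in m, angles in rad, forces in N, time in s.
With the tool pointing down it reaches from about 0.225 to 0.875 m from the base axis. Payload 3.4 kg.
Tool frame: the origin (TCP) lies at the very end of the fingers, on their centre line; the grasp point (between the pads) lies 19 mm behind it (tcp_to_grasp is the y of the grasp point in the tool frame, in m); y points along the fingers, z is the direction in which the jaws open and shut, and the axes are right-handed (so a half turn about y gives the same grasp; the last joint's range is limited). The gripper opens to 85 mm and grips with 20 to 120 N. Pads are 22 mm wide; open, the fingers measure 114 mm over their backs; the gripper's body (76 mm by 85 mm) begins 54 mm behind the grasp point. The pads swing forward as they close: fully open they stand 13 mm farther back than shut.
Start: joints at [1, 0.276, 1.505, -0, 1.361, -0.121], TCP at [0.25, 0.518, 0.231] pointing down, gripper open.
Joint ranges: [-2.89, 2.89], [-0.75, 2.08], [0.22, 2.7], [-1.18, 4.32], [0.11, 2.71], [-2.7, 2.7]. Speed limits (rad/s): [2.57, 2.57, 3.14, 3.14, 3.14, 3.14].

INTERFACE

Orientations are given as [roll, pitch, yaw] about the fixed x, y, z axes, in that order (R = Rz(yaw) Ry(pitch) Rx(roll)).
In Python, from workcell import sense, get_image, get_calibration, close_job, tcp_to_grasp gives the robot as it stands.
- The arm moves only by the tool arm_command, never from a script. Its argument "deltas" is a list of rows, each an object with "twist": the turn, a rotation vector about the tool's x, y, z in rad, a list of three; "dp": the shift along the tool's x, y, z in cm, a list of three; "claw": the opening, from 0 (shut) to 1 (fully open). In form: [{"twist": [ax, ay, az], "dp": [x, y, z], "claw": claw}, ...]. A call has 1 to 10 rows; each row is the pose to reach, as a shift and turn from the pose commanded when the call began, along the tool's axes at that moment; what a row does not reach only later rows make up. A row lasts 1/10 s, in which the tool goes at most 50 mm and 8.59 degrees, less where a joint would pass 70% of its speed; a pose out of reach is approached as far as the arm can. A call with a gripper value outside its range is refused whole. The fingers move at their own pace and stop on an object; "grip_force" is the grip in N (left out, the last holds). Time passes only in rows, so rows that repeat a pose let the fingers close. It gives the time, the measured TCP pose, the force and the opening at its end, in the units of the state.
- sense(): the state, without advancing time (a new reading comes with each control period).
- get_image(name): name is "scene" or "top"; returns the picture (384x512x3 uint8, blue, green, red); there is no depth.
- get_calibration(name): a dict with "fx", "fy", "cx", "cy" (pixels), "D" ([k1, k2, p1, p2, k3] as OpenCV has them; the pictures are not rectified), "world_from_camera" (4x4, takes a point from camera to world coordinates). Camera axes: x right, y up, looking along -z (the intrinsics and any distortion apply to the point x, -y, -z); pixel columns grow to the right and rows downward; lengths in m; the calibration is good to about 2 mm. A picture is of the moment at which its call begins. get_calibration takes no time and is no camera call.
- close_job(): hands the job in, once; it reports no verdict.
The state is a dict: "time": time; "joint_pos": joint angles; "qd": joint speeds; "effort": joint torques, N m; "tcp_pos": TCP position; "tool_rot": TCP orientation; "ft_force": force on the tool from outside, world axes, zero at the start; "ft_torque": the same for the moment, N m; "opening": finger opening in m.
Only numpy, scipy, OpenCV 4.12 (cv2) and the standard library are available. Lean on these libraries where they do the work, as an engineer would, in place of code of your own. Each camera call takes 0.05 s, during which the arm holds its last target.

TASK

On the sloping cam stand, swing the folded crank handle out until it stands up square from its crank arm, then crank the cam round until the tip of its nose, the high point, points straight at the sprung roller and pushes it to its full lift. Fold the handle back down flat over the crank arm, leaving the cam set at its high point, and do not disturb the jar, bearing, roll of tape and wood block that lie around the stand.

Things in the scene. Friction and masses are not known exactly. Their poses are not given: they have to be found in the camera images.
- stand: Fixed cam stand: dark steel base plate 180 x 240 x 12 mm carrying, on four legs, a grey plate 190 x 190 mm whose face slopes up 27 degrees away from the robot. Origin: on the bench, straight under the point where the cam axis meets the face; x points to the stand's back (away from the robot at yaw 0), y to its left, z up.
- light_bar (a point): Middle of the underside of the stand's work-light bar, 475 mm above the bench, right over the stand's origin. Bar: 260 mm along y, 36 mm wide, 22 mm high, on two 14 mm tubes rising at stand x = 88, y = +-112 mm. It is in the way of a tool pointing straight down at the crank; one tilted 27 degrees, square to the sloping face, gets in from the front.
- axis_foot (a point): Point where the cam axis meets the sloping face, 180 mm above the bench; axes as stand (not sloped). In these axes uphill u = (cos 27deg, 0, sin 27deg), left = (0, 1, 0), outward normal n = (-sin 27deg, 0, cos 27deg); the cam axis runs along n. Heights named elsewhere as 'above the face' are along n.
- crank_hub (a point): On the cam axis, at the top of the crank arm, 38 mm above the face. The arm is 12 mm wide, 8 mm thick, and points opposite to the cam's nose; under it a hub of 9 mm radius. Two hinge cheeks, 20 mm wide over all, stand at the arm's end, 44 to 56 mm from the axis, up to 56 mm above the face.
- nose_tip (a point): Tip of the cam's nose = its high point, 42 mm from the axis, 10 mm above the face. The flat pear-shaped steel cam lies 5 to 15 mm above the face; its round back has 22 mm radius.
- roller (a point): Centre of the sprung roller, 20 mm diameter, on a plunger that slides uphill. It stands straight uphill of the cam axis, 44 mm from it at rest (52 mm at full lift), 10 mm above the face. Its guide block, 22 mm high, lies 68 to 98 mm uphill of the axis.
- cam (a joint): Turn of cam and crank about n, rad, counter-clockwise looking at the face. At 0 and at 6.283 the nose points straight at the roller (high point), the crank arm straight downhill; at q the arm points along -cos(q) u - sin(q) left. Starts at 1.2 to 5.08; turn it either way; stops at -0.8 and 7.08. Stiff (0.15 N m), stays where it is left. The nose meets the roller 0.47 rad before the high point.
- handle (a joint): Fold angle of the crank handle, rad: 0 = folded flat over the crank arm, free end just past the hub; 1.571 = standing straight out along n at the arm's end; stop at 1.75. Its hinge line runs square to the crank arm, in the plane of the face. Stays where it is left (0.05 N m friction). Starts at 0 to 0.12.
- follower (a joint): Lift of the sprung roller uphill, m: 0 at rest, 0.008 at full lift with the nose tip on it. Spring 3.6 N at rest, 7.2 N at full lift.
- handle_hinge (a point): Middle of the handle's hinge, 50 mm from the cam axis at the crank arm's end, 50 mm above the face.
- handle_end (a point): Free end of the handle, on its centre line, 58 mm from its hinge. The handle's black round grip, 18 mm in diameter, covers the last 46 mm and spins freely on the handle's own axis. Folded, its centre line runs 50 mm above the face. Can be pinched from both sides across the crank arm's direction.
- jar: Squat jar with yellow-brown lid, 71 mm diameter, 79 mm tall, standing on the bench; bystander. Origin: centre of underside.
- bearing: Steel ball bearing lying flat, 72 mm diameter, 17 mm thick; bystander. Origin: centre of underside.
- tape: Black roll of tape lying flat, 102 mm diameter, 24 mm thick; bystander. Origin: centre of underside.
- wood_block: Pine offcut 60 x 120 x 34 mm lying flat; bystander. Origin: centre of underside, y along its length.

How it is judged:
By the outcome, as a careful person would: the job done as asked, in the order asked, and still so for the second after the job is handed in, with the robot touching nothing.
It also fails if it takes over 54 s, if anything falls off the work surface, if the arm or the gripper's body presses on something with over 40 N, if the wrist force passes 120 N, or if a joint passes its speed limit or range.

## Working session

There is one attempt and no reset: what is moved stays moved. The work goes in short steps, Python scripts to look and compute and a tool call to move; the robot and the scene stay as the last step left them, time stands still between calls to the robot, and variables do not carry over. Pictures are saved under pics/ and viewed, and the job is handed in when it is done.

Besides the shell and the picture viewer there is one more tool, called after "Call:" as a command line: name --argument value ..., lists and objects as JSON in quotes. arm_command: Moves the arm, as the interface text tells. Its arguments: {"type":"object","properties":{"deltas":{"type":"array"},"grip_force":{"type":"number"}},"required":["deltas"]}

```bash
mkdir -p pics; ls; python3 - <<'E'
from workcell import *
import cv2
for n in("scene","top"):
    cv2.imwrite(f"pics/{n}0.png",get_image(n)); c=get_calibration(n); print(n,c)
print(sense(),tcp_to_grasp)
E
```

```text
pics
scene {'fx': 468.819908633464, 'fy': 468.819908633464, 'cx': 256.31815510678945, 'cy': 190.63051135659995, 'D': array([-0.11327805,  0.        ,  0.        ,  0.        ,  0.        ]), 'world_from_camera': array([[ 0.94019862, -0.28103999,  0.19246578,  0.76058577],
       [ 0.34047891,  0.75874798, -0.55531578, -0.79026833],
       [ 0.01003292,  0.58763767,  0.80906199,  1.49452981],
       [ 0.        ,  0.        ,  0.        ,  1.        ]])}
top {'fx': 411.77874508918563, 'fy': 411.77874508918563, 'cx': 262.93121912844435, 'cy': 191.99778228518443, 'D': array([0.0329868, 0.       , 0.       , 0.       , 0.       ]), 'world_from_camera': array([[ 0.11557711,  0.95170394, -0.28443197,  0.04710545],
       [-0.99328674,  0.11213006, -0.02843067, -0.01794304],
       [ 0.0048358 ,  0.28580844,  0.95827457,  1.67945391],
       [ 0.        ,  0.        ,  0.        ,  1.        ]])}
{'time': 0.1, 'joint_pos': array([ 1.00001542e+00,  2.76552060e-01,  1.50603811e+00, -9.90737068e-06,
        1.36075439e+00, -1.21033976e-01]), 'qd': array([-0.00092267, -0.00054382, -0.00254452,  0.00131405, -0.00140922,
       -0.00184421]), 'effort': array([-6.00821149e-04, -4.17699552e+01, -2.46403009e+01, -2.94822285e-04,
        5.76571256e-03,  5.83056504e-06]), 'tcp_pos': array([0.24972521, 0.51738032, 0.23050209]), 'tool_rot': array([-1.57253659e+00,  2.01907534e-04, -4.49745036e-01]), 'ft_force': array([ 0.0339639 , -0.21871873, -0.06054356]), 'ft_torque': array([-0.00466866, -0.04876171,  0.04766837]), 'opening': 0.08511620199723964} -0.0187
```

View pics/scene0.png

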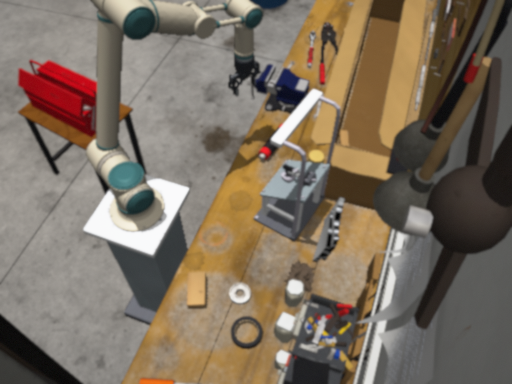

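View pics/top0.png

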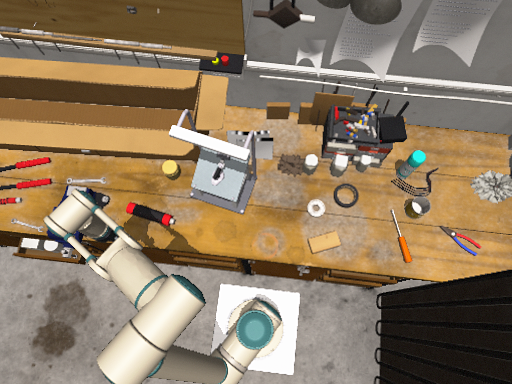

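The scene view shows the stand near (295,190) and its light bar. In the top view the stand is near (222,175), with the crank at about (219,173) and the jar at (171,169).

```bash
python3 - <<'E'
import cv2
a=cv2.imread("pics/top0.png")[110:225,150:280]; cv2.imwrite("pics/t1.png",cv2.resize(a,None,fx=5,fy=5,interpolation=cv2.INTER_CUBIC)[:600])
a=cv2.imread("pics/scene0.png")[80:245,240:360]; cv2.imwrite("pics/s1.png",cv2.resize(a,None,fx=3.6,fy=3.6,interpolation=cv2.INTER_CUBIC)[:600])
E
```

```text
(no output)
```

View pics/t1.png

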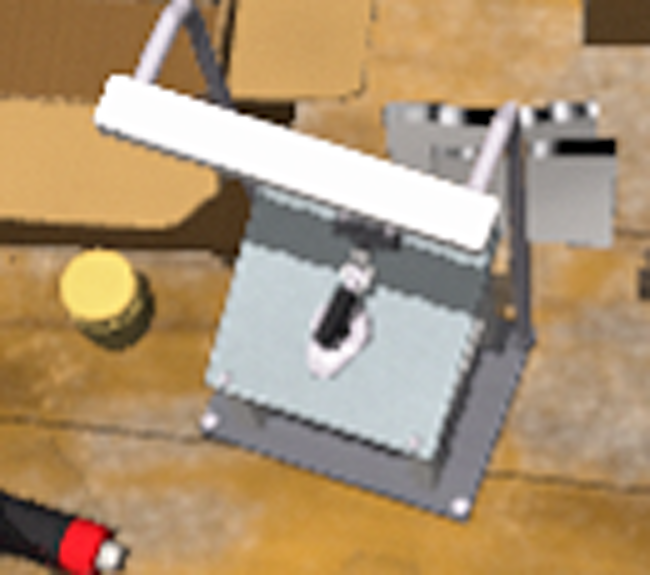

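View pics/s1.png

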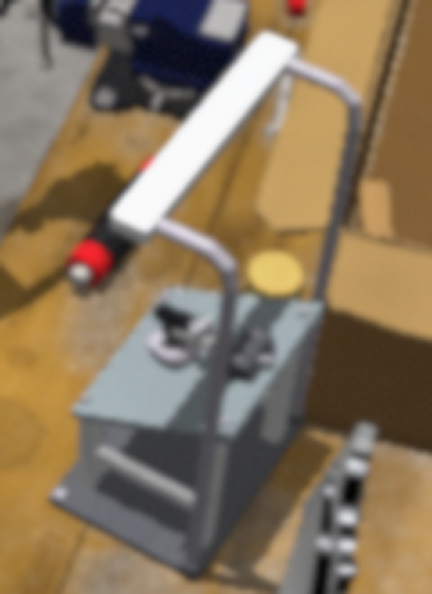

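```bash
cat > h.py <<'E'
import numpy as np,cv2
from workcell import *
from scipy.spatial.transform import Rotation as R
def ray(n,uv):
    c=get_calibration(n);K=np.array([[c['fx'],0,c['cx']],[0,c['fy'],c['cy']],[0,0,1]])
    p=cv2.undistortPoints(np.array([[uv]],float),K,c['D'])[0,0]
    M=c['world_from_camera'];return M[:3,3],M[:3,:3]@np.array([p[0],-p[1],-1])
def onz(n,uv,z):
    o,d=ray(n,uv);return o+d*(z-o[2])/d[2]
def onplane(n,uv,p0,nn):
    o,d=ray(n,uv);return o+d*((p0-o)@nn)/(d@nn)
def proj(n,P):
    c=get_calibration(n);K=np.array([[c['fx'],0,c['cx']],[0,c['fy'],c['cy']],[0,0,1]])
    q=np.linalg.inv(c['world_from_camera'])@np.append(P,1);q=q[:3]*[1,-1,-1]
    return cv2.projectPoints(q[None],np.zeros(3),np.zeros(3),K,c['D'])[0].ravel()
E
python3 - <<'E'
from h import *
np.set_printoptions(precision=4,suppress=True)
t=lambda x,y:((x+.5)/5-.5+150,(y+.5)/5-.5+110)
s=lambda x,y:((x+.5)/3.6-.5+240,(y+.5)/3.6-.5+80)
print("bar top view")
P=[onz("top",t(*p),.497) for p in((118,74),(498,203))];print(P)
Q=[onz("top",t(*p),.475) for p in((95,124),(480,252))];print(Q)
print("bar scene (top far, near)")
S=[onz("scene",s(*p),.497) for p in((267,30),(299,46),(150,232),(112,214))]
for q in S:print(q)
print('mid',np.mean(S,0))
print("base front corners")
B=[onz("top",t(*p),.012) for p in((203,434),(468,521),(535,341))]
for q in B:print(q)
B=[onz("scene",s(*p),.012) for p in((50,495),(198,577))]
for q in B:print(q)
F=[onz("top",t(*p),.18-.095*np.sin(np.radians(27))) for p in((207,383),(435,460))]
print("face front",F)
a=np.array(F[1])-F[0];print(np.hypot(*a[:2]),np.arctan2(a[1],a[0])+np.pi/2)
a=np.array(P[1])-P[0];print(np.hypot(*a[:2]),np.arctan2(a[1],a[0])+np.pi/2)
E
```

```text
bar top view
[array([0.5851, 0.3225, 0.497 ]), array([0.5269, 0.0748, 0.497 ])]
[array([0.559 , 0.3372, 0.475 ]), array([0.5019, 0.0836, 0.475 ])]
bar scene (top far, near)
[0.5571 0.3345 0.497 ]
[0.5889 0.3246 0.497 ]
[0.5342 0.0727 0.497 ]
[0.4999 0.0803 0.497 ]
mid [0.545 0.203 0.497]
base front corners
[0.4871 0.333  0.012 ]
[0.4385 0.1021 0.012 ]
[0.6017 0.0657 0.012 ]
[0.44  0.108 0.012]
[0.6143 0.0672 0.012 ]
face front [array([0.4955, 0.3105, 0.1369]), array([0.4544, 0.1248, 0.1369])]
0.1901780083078311 -0.21807828430873055
0.2543941964678843 -0.23062557747960843
```

```bash
cat >> h.py <<'E'
def frame(x,y,yaw):
    Rz=R.from_euler('z',yaw).as_matrix();c=np.cos(np.radians(27));s=np.sin(np.radians(27))
    return np.array([x,y,.18]),Rz@[c,0,s],Rz@[0,1,0],Rz@[-s,0,c],Rz
def over(x,y,yaw,q,h,tag,k=8,imgs=None):
    A,u,l,n,Rz=frame(x,y,yaw)
    arm=-np.cos(q)*u-np.sin(q)*l
    hin=A+.05*arm+.05*n; end=hin+.058*(-np.cos(h)*arm+np.sin(h)*n)
    pts={'hub':A+.038*n,'nose':A-.042*arm+.015*n,'hin':hin,'end':end,'rol':A+.044*u+.02*n}
    O=np.array([x,y,0])
    for i,(a,b) in enumerate(((1,1),(1,-1),(-1,1),(-1,-1))):
        pts['f%d'%i]=A+.095*a*u+.095*b*l
        pts['b%d'%i]=O+Rz@[.09*a,.12*b,.012]
        pts['t%d'%i]=O+Rz@[.018*a,.13*b,.497]
    for a in(68,98):
        for b in (-12,12): pts['g%d%d'%(a,b)]=A+a/1e3*u+b/1e3*l+.022*n
    for nme,(x0,y0,x1,y1) in dict(top=(160,120,265,218),scene=(240,80,360,245)).items():
        im=(imgs or {}).get(nme); im=get_image(nme) if im is None else im
        kk=min(k,600//(y1-y0),800//(x1-x0))
        c=cv2.resize(im[y0:y1,x0:x1],None,fx=kk,fy=kk,interpolation=cv2.INTER_CUBIC)
        for m,P in pts.items():
            p=(proj(nme,P)-[x0,y0]+.5)*kk
            cv2.circle(c,(int(p[0]),int(p[1])),2,(0,0,255) if m[0] not in 'ftb' else (0,255,0),-1)
        cv2.imwrite(f"pics/{tag}_{nme}.png",c)
E
python3 -c "
from h import *
over(.548,.202,-.22,3.3,0,'o1',imgs={n:cv2.imread('pics/%s0.png'%n) for n in('top','scene')})"
```

```text
(no output)
```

View pics/o1_top.png

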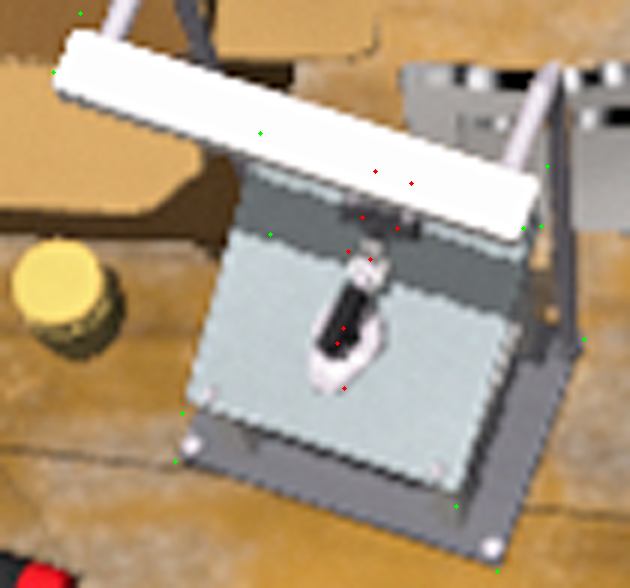

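View pics/o1_scene.png

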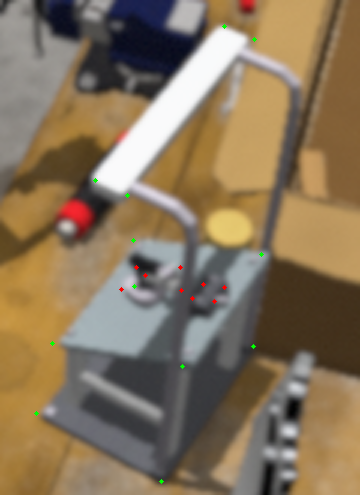

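```bash
python3 - <<'E'
import cv2
a=cv2.imread("pics/top0.png")[148:192,200:245]; 
b=cv2.imread("pics/scene0.png")[155:200,272:324]
cv2.imwrite("pics/z1.png",cv2.resize(a,None,fx=13,fy=13,interpolation=cv2.INTER_NEAREST))
cv2.imwrite("pics/z2.png",cv2.resize(b,None,fx=13,fy=13,interpolation=cv2.INTER_NEAREST))
E
```

```text
(no output)
```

View pics/z1.png

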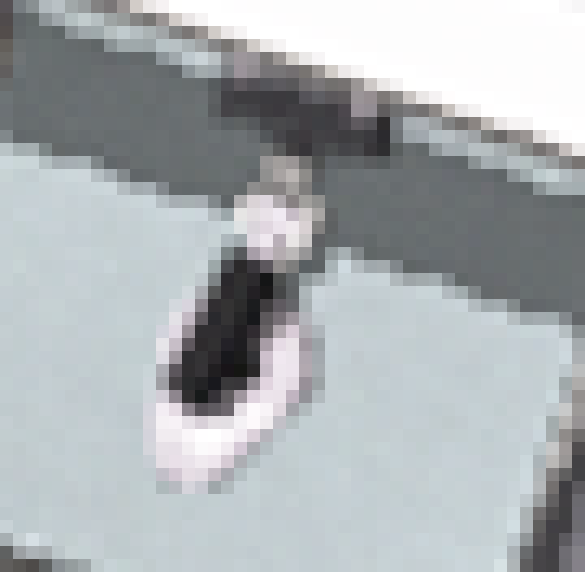

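View pics/z2.png

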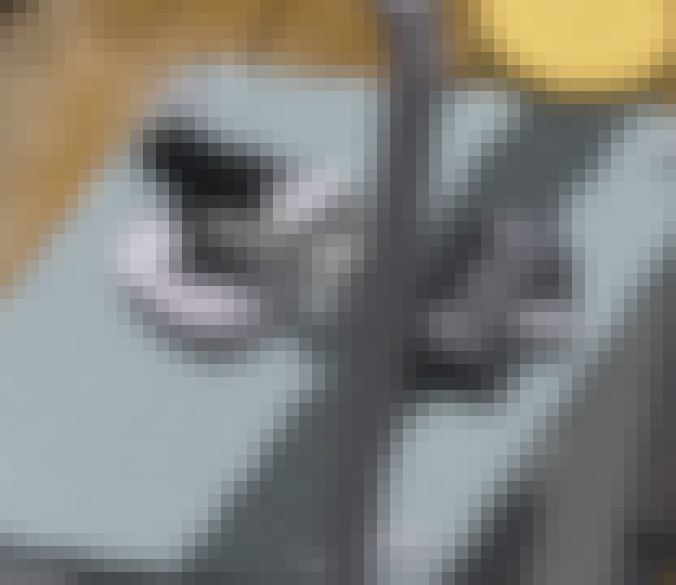

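```bash
cat >> h.py <<'E'
def tri(a,b):
    o1,d1=ray("top",a);o2,d2=ray("scene",b)
    d1=d1/np.linalg.norm(d1);d2=d2/np.linalg.norm(d2)
    s,t=np.linalg.lstsq(np.c_[d1,-d2],o2-o1,rcond=None)[0]
    p,q=o1+s*d1,o2+t*d2
    return (p+q)/2,np.linalg.norm(p-q)
E
python3 - <<'E'
from h import *
np.set_printoptions(precision=4,suppress=True)
T=lambda x,y:(x/13+199.5,y/13+147.5)
S=lambda x,y:(x/13+271.5,y/13+154.5)
print("end",tri(T(208,392),S(155,148)))
print("grip hinge end",tri(T(258,265),S(265,190)))
print("nose",tri(T(190,478),S(135,275)))
# jar lid: centre z=.079
t0=cv2.imread("pics/top0.png");s0=cv2.imread("pics/scene0.png")
for n,im,(x0,y0,x1,y1) in(("top",t0,(155,150,190,190)),("scene",s0,(300,140,335,170))):
    h=cv2.cvtColor(im,cv2.COLOR_BGR2HSV)[y0:y1,x0:x1]
    m=cv2.inRange(h,(20,100,180),(32,255,255));ct=max(cv2.findContours(m,0,1)[0],key=cv2.contourArea)
    e=cv2.fitEllipse(ct);print(n,e);c=(e[0][0]+x0,e[0][1]+y0);print(c,onz(n,c,.079))
# base-plate white corner bolts, top: o1 coords /6+160
b=lambda x,y:(x/6+159.5,y/6+119.5)
print([onz("top",b(*p),.015) for p in((191,445),(492,547))])
E
```

```text
end (array([0.5118, 0.2064, 0.2335]), np.float64(0.002409419801266603))
grip hinge end (array([0.5464, 0.1953, 0.2447]), np.float64(0.0003263128285770232))
nose (array([0.5068, 0.2183, 0.1622]), np.float64(0.001230191072978007))
top ((13.980707168579102, 16.60015106201172), (13.231010437011719, 14.64638614654541), 63.685184478759766)
(168.9807071685791, 166.60015106201172) [0.5853 0.4265 0.079 ]
scene ((16.150041580200195, 15.190513610839844), (11.161331176757812, 15.055636405944824), 97.95849609375)
(316.1500415802002, 155.19051361083984) [0.5872 0.4271 0.079 ]
[array([0.4986, 0.3296, 0.015 ]), array([0.4502, 0.1106, 0.015 ])]
```

```bash
cat >> h.py <<'E'
np.set_printoptions(precision=4,suppress=True)
POSE=(.548,.201,-.222)
def loc():
    A,u,l,n,Rz=frame(*POSE);s=sense();d=s['tcp_pos']-A
    return np.array([d@u,d@l,d@n])*100
def target(ul_n_cm):
    A,u,l,n,Rz=frame(*POSE);s=sense();R0=R.from_euler('xyz',s['tool_rot']).as_matrix()
    Rt=np.c_[u,-n,l];P=A+np.c_[u,l,n]@(np.array(ul_n_cm)/100)
    return R.from_matrix(R0.T@Rt).as_rotvec(), R0.T@(P-s['tcp_pos'])*100
def rep():
    A,u,l,n,Rz=frame(*POSE);s=sense()
    print('t',round(s['time'],2),'uln cm',loc(),'F uln',np.c_[u,l,n].T@s['ft_force'],'T',np.c_[u,l,n].T@s['ft_torque'],'open mm',s['opening']*1e3,'j',s['joint_pos'],'rotres',target((0,0,0))[0])
E
python3 - <<'E'
from h import *
A,u,l,n,Rz=frame(*POSE)
p=onplane("top",(223.3,157.9),A,n)-A;print('guide front bottom',p@u,p@l)
for a,b in (((216.3,156.2)),((228.8,159.3))):
    p=onplane("top",(a,b),A,n)-A;print(p@u,p@l)
for P in([.5118,.2064,.2335],[.5464,.1953,.2447],[.5068,.2183,.1622]):
    d=np.array(P)-A;print(d@u,d@l,d@n)
rep();print(target((.5,0,13)))
E
```

```text
guide front bottom 0.060638123597479464 0.002783586531742903
0.05830916181709424 0.030726981567509956
0.06222635470784434 -0.019176359675499487
-0.008233776091119784 -0.002703072675597958 0.06423977217730262
0.02910080207752361 -0.005912406088263455 0.057786908315744526
-0.04728357456936372 0.007803984982421774 0.004114777556266784
t 0.1 uln cm [-29.8384  24.2942  20.8714] F uln [ 0.0449 -0.2059 -0.0908] T [ 0.0271 -0.0486  0.0397] open mm 85.11620199723964 j [ 1.      0.2766  1.506  -0.      1.3608 -0.121 ] rotres [ 0.0553 -0.2231 -0.4696]
(array([ 0.0553, -0.2231, -0.4696]), array([ 35.2987,  -6.7378, -16.7685]))
```

Call:
arm_command --deltas '[{"twist":[0.01,-0.05,-0.1],"dp":[4,-1,-2],"claw":1},{"twist":[0.02,-0.1,-0.2],"dp":[8,-2,-4],"claw":1},{"twist":[0.04,-0.16,-0.34],"dp":[12,-3,-6],"claw":1},{"twist":[0.055,-0.223,-0.47],"dp":[16,-4,-8],"claw":1},{"twist":[0.055,-0.223,-0.47],"dp":[20,-5,-10],"claw":1},{"twist":[0.055,-0.223,-0.47],"dp":[24,-6,-12],"claw":1},{"twist":[0.055,-0.223,-0.47],"dp":[28,-6.7,-14],"claw":1},{"twist":[0.055,-0.223,-0.47],"dp":[32,-6.7,-15.5],"claw":1},{"twist":[0.055,-0.223,-0.47],"dp":[35.3,-6.7,-16.8],"claw":1},{"twist":[0.055,-0.223,-0.47],"dp":[35.3,-6.7,-16.8],"claw":1}]'

```text
time: 1.1
tcp_pos: [0.4968, 0.2094, 0.2982]
tool_rot: [-1.571, -0.473, -0.228]
ft_force: [-1.0, 0.4, -0.8]
opening: 0.0856
```

```bash
python3 - <<'E'
from h import *
rep();over(*POSE,3.06,.1,'o2')
E
```

```text
t 1.1 uln cm [ 0.7509 -0.3034 12.8825] F uln [-1.2928  0.1932 -0.2531] T [0.0001 0.2139 0.0337] open mm 85.59231551394443 j [ 0.4676  0.0159  1.7571 -0.349   1.0224 -0.7441] rotres [ 0.0026 -0.0054  0.0017]
```

View pics/o2_top.png

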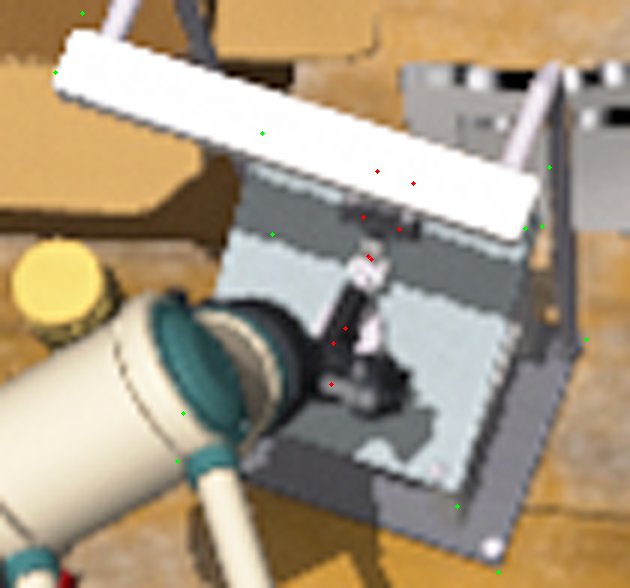

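View pics/o2_scene.png

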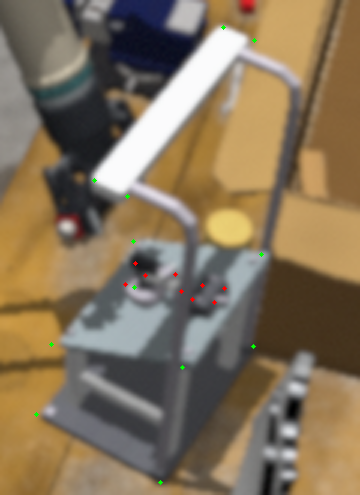

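```bash
python3 - <<'E'
from h import *
s=sense();Rm=R.from_euler('xyz',s['tool_rot']).as_matrix()
for nm,P in(('tcp',s['tcp_pos']),('f+',s['tcp_pos']+Rm@[0,-.013,.0425]),('f-',s['tcp_pos']+Rm@[0,-.013,-.0425]),('body',s['tcp_pos']+Rm@[0,-.073,0])):
    a=proj('top',P);b=proj('scene',P);print(nm,(a-[160,120])*6,(b-[240,80])*3)
E
```

```text
tcp [306.5122 335.4591] [119.7026 214.254 ]
f+ [232.9128 314.9389] [135.0979 181.5853]
f- [368.4342 361.2851] [ 95.7318 229.6406]
body [271.4368 350.6771] [ 96.6836 162.7087]
```

Call:
arm_command --deltas '[{"twist":[0,0,0],"dp":[-0.2,2,0],"claw":1},{"twist":[0,0,0],"dp":[-0.2,4,0],"claw":1},{"twist":[0,0,0],"dp":[-0.2,6,0],"claw":1},{"twist":[0,0,0],"dp":[-0.2,7,0],"claw":1},{"twist":[0,0,0],"dp":[-0.2,8,0],"claw":1},{"twist":[0,0,0],"dp":[-0.2,8.5,0],"claw":1},{"twist":[0,0,0],"dp":[-0.2,9,0],"claw":1},{"twist":[0,0,0],"dp":[-0.2,9.4,0],"claw":1},{"twist":[0,0,0],"dp":[-0.2,9.4,0],"claw":1}]'

```text
time: 2.1
tcp_pos: [0.5349, 0.2041, 0.2135]
tool_rot: [-1.569, -0.472, -0.223]
ft_force: [-0.7, -0.5, -0.1]
opening: 0.0852
```

```bash
python3 - <<'E'
from h import *
rep();over(*POSE,3.06,.1,'o3')
E
```

```text
t 2.1 uln cm [0.3205 0.0129 3.5987] F uln [-0.5471 -0.6193  0.2013] T [-0.0097  0.263   0.027 ] open mm 85.15850195710003 j [ 0.415   0.1217  1.8603 -0.3826  0.8071 -0.7159] rotres [-0.001  -0.001   0.0008]
```

View pics/o3_top.png

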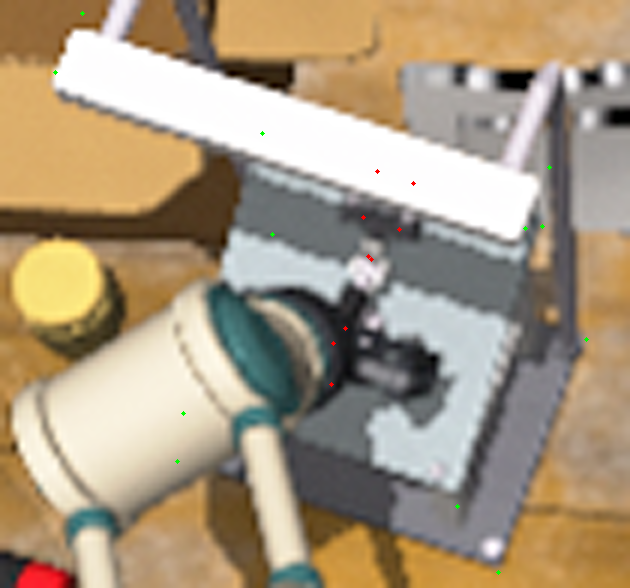

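View pics/o3_scene.png

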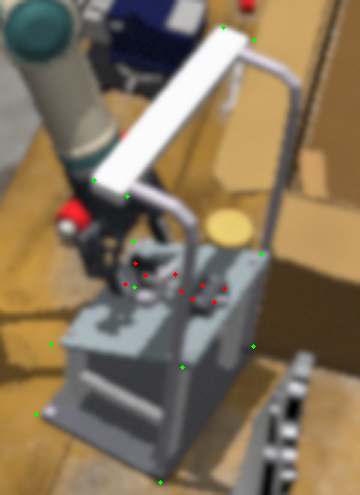

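Call:
arm_command --deltas '[{"twist":[0,0,0],"dp":[0.4,0.1,-0.2],"claw":0.6},{"twist":[0,0,0],"dp":[0.4,0.1,-0.2],"claw":0.45},{"twist":[0,0,0],"dp":[0.4,0.1,-0.2],"claw":0.35},{"twist":[0,0,0],"dp":[0.4,0.1,-0.2],"claw":0.3},{"twist":[0,0,0],"dp":[0.4,0.1,-0.2],"claw":0.25},{"twist":[0,0,0],"dp":[0.4,0.1,-0.2],"claw":0.15},{"twist":[0,0,0],"dp":[0.4,0.1,-0.2],"claw":0.1},{"twist":[0,0,0],"dp":[0.4,0.1,-0.2],"claw":0.1}]' --grip_force 20

```text
time: 3.0
tcp_pos: [0.5392, 0.204, 0.2153]
tool_rot: [-1.562, -0.473, -0.226]
ft_force: [-0.5, 6.3, -0.0]
opening: 0.0196
```

```bash
python3 - <<'E'
from h import *
rep()
E
```

```text
t 3.0 uln cm [0.7754 0.0934 3.5648] F uln [-1.6688  6.0215  0.8047] T [ 1.0838  0.5264 -0.2056] open mm 19.649476971132582 j [ 0.4074  0.1228  1.8548 -0.3738  0.8032 -0.7276] rotres [-0.007  -0.0033  0.0022]
```

Call:
arm_command --deltas '[{"twist":[0,0,0],"dp":[0,0,0.3],"claw":0.1},{"twist":[0,0,0],"dp":[0,0,0.3],"claw":0.1},{"twist":[0,0,0],"dp":[0,0,0.3],"claw":0.1}]'

```text
time: 3.3
tcp_pos: [0.5399, 0.2047, 0.2155]
tool_rot: [-1.568, -0.474, -0.223]
ft_force: [2.7, 2.7, 1.4]
opening: 0.018
```

```bash
python3 - <<'E'
from h import *
rep();over(*POSE,3.06,.1,'o4')
E
```

```text
t 3.3 uln cm [0.8312 0.1864 3.5553] F uln [2.4037 3.2554 0.3266] T [ 0.3807 -0.1023 -0.0793] open mm 17.97344159720286 j [ 0.4116  0.1258  1.851  -0.3801  0.8081 -0.722 ] rotres [-0.0026 -0.001   0.003 ]
```

View pics/o4_top.png

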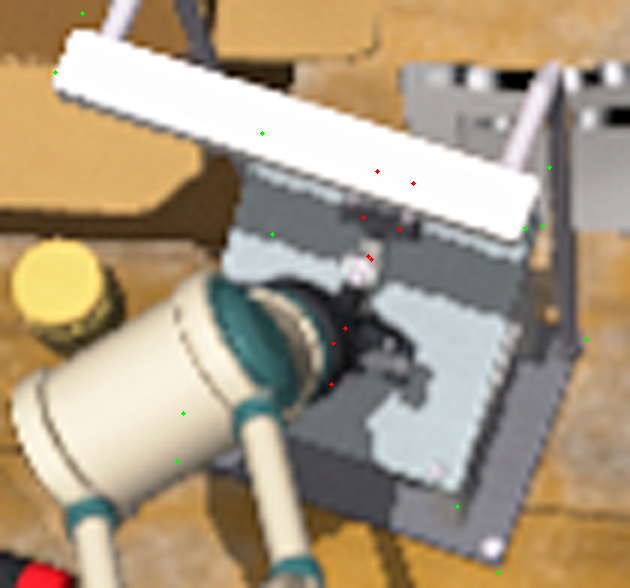

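View pics/o4_scene.png

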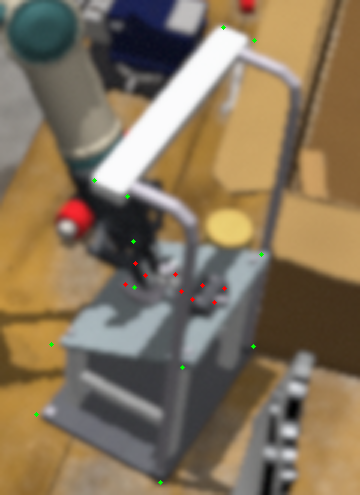

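Call:
arm_command --deltas '[{"twist":[0,0,0],"dp":[0.04,-0.31,0],"claw":0.1},{"twist":[0,0,0],"dp":[0.11,-0.62,0],"claw":0.1},{"twist":[0,0,0],"dp":[0.2,-0.92,0],"claw":0.1},{"twist":[0,0,0],"dp":[0.31,-1.21,0],"claw":0.1},{"twist":[0,0,0],"dp":[0.44,-1.5,0],"claw":0.1},{"twist":[0,0,0],"dp":[0.6,-1.77,0],"claw":0.1},{"twist":[0,0,0],"dp":[0.77,-2.03,0],"claw":0.1},{"twist":[0,0,0],"dp":[0.97,-2.28,0],"claw":0.1},{"twist":[0,0,0],"dp":[1.18,-2.51,0],"claw":0.1},{"twist":[0,0,0],"dp":[1.4,-2.73,0],"claw":0.1}]' --grip_force 25

```text
time: 4.4
tcp_pos: [0.5374, 0.2048, 0.2421]
tool_rot: [-1.569, -0.466, -0.224]
ft_force: [5.2, 5.3, -9.3]
opening: 0.0168
```

```bash
python3 - <<'E'
from h import *
rep();over(*POSE,3.06,.85,'o5')
E
```

```text
t 4.4 uln cm [1.8242 0.1408 6.0356] F uln [ -0.7203   6.3381 -10.019 ] T [ 0.8769  0.5843 -0.1837] open mm 16.808385316672982 j [ 0.4116  0.1026  1.8032 -0.3511  0.8813 -0.7597] rotres [-0.0008 -0.0015 -0.0053]
```

View pics/o5_scene.png

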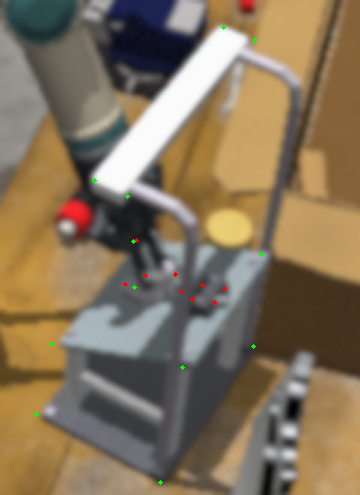

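Call:
arm_command --deltas '[{"twist":[0,0,0],"dp":[0,0,0.1],"claw":0.1},{"twist":[0,0,0],"dp":[0,0,0.1],"claw":0.1}]'

```text
time: 4.7
tcp_pos: [0.5376, 0.2049, 0.2425]
tool_rot: [-1.571, -0.467, -0.223]
ft_force: [4.6, 1.9, -9.3]
opening: 0.0168
```

```bash
python3 - <<'E'
from h import *
rep();im=get_image("scene")[130:200,260:330];cv2.imwrite("pics/z5.png",cv2.resize(im,None,fx=8,fy=8,interpolation=cv2.INTER_CUBIC))
im=get_image("top")[140:200,190:250];cv2.imwrite("pics/z6.png",cv2.resize(im,None,fx=9,fy=9,interpolation=cv2.INTER_CUBIC))
E
```

```text
t 4.7 uln cm [1.8577 0.1512 6.0646] F uln [ -0.5921   2.8675 -10.0943] T [ 0.4777  0.6388 -0.1945] open mm 16.816849360561157 j [ 0.4132  0.1032  1.8018 -0.3539  0.8834 -0.7575] rotres [ 0.001  -0.0007 -0.0044]
```

View pics/z5.png

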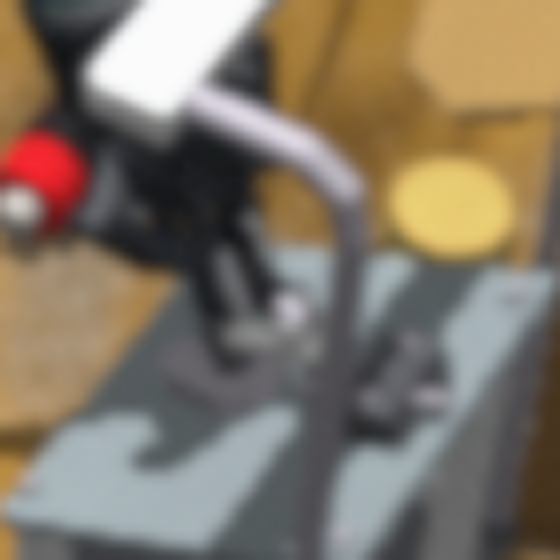

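View pics/z6.png

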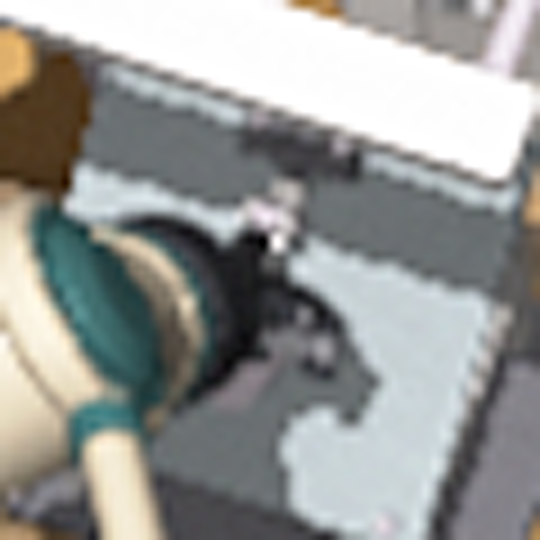

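Call:
arm_command --deltas '[{"twist":[0,0,0],"dp":[0.25,-0.2,0],"claw":0.1},{"twist":[0,0,0],"dp":[0.51,-0.38,0],"claw":0.1},{"twist":[0,0,0],"dp":[0.78,-0.54,0],"claw":0.1},{"twist":[0,0,0],"dp":[1.06,-0.67,0],"claw":0.1},{"twist":[0,0,0],"dp":[1.35,-0.79,0],"claw":0.1},{"twist":[0,0,0],"dp":[1.65,-0.89,0],"claw":0.1},{"twist":[0,0,0],"dp":[1.96,-0.96,0],"claw":0.1},{"twist":[0,0,0],"dp":[2.27,-1.01,0],"claw":0.1},{"twist":[0,0,0],"dp":[2.58,-1.04,0],"claw":0.1},{"twist":[0,0,0],"dp":[2.77,-1.04,0],"claw":0.1}]' --grip_force 20

```text
time: 5.8
tcp_pos: [0.5581, 0.1999, 0.2667]
tool_rot: [-1.571, -0.47, -0.223]
ft_force: [-4.1, -0.9, -11.3]
opening: 0.0168
```

```bash
python3 - <<'E'
from h import *
rep();im=get_image("scene")[130:200,260:330];cv2.imwrite("pics/z7.png",cv2.resize(im,None,fx=8,fy=8,interpolation=cv2.INTER_CUBIC))
im=get_image("top")[140:200,190:250];cv2.imwrite("pics/z8.png",cv2.resize(im,None,fx=9,fy=9,interpolation=cv2.INTER_CUBIC))
E
```

```text
t 5.8 uln cm [4.8312 0.1176 7.2684] F uln [-8.494  -1.7618 -8.3282] T [-0.0516  1.7587  0.0106] open mm 16.795788760487465 j [ 0.3868  0.1073  1.7354 -0.3299  0.9308 -0.8122] rotres [ 0.0008 -0.0007 -0.0008]
```

View pics/z7.png

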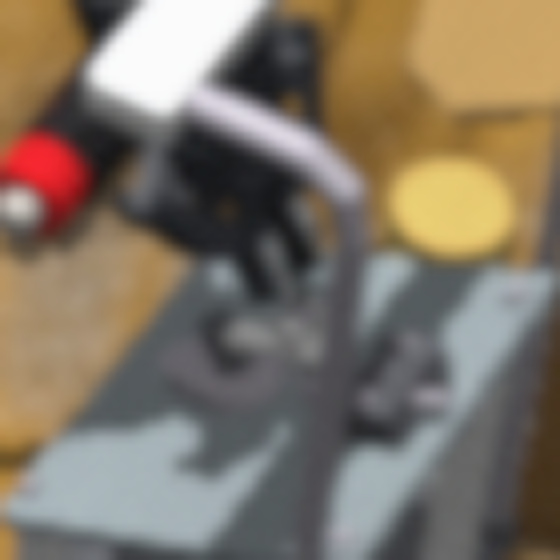

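View pics/z8.png

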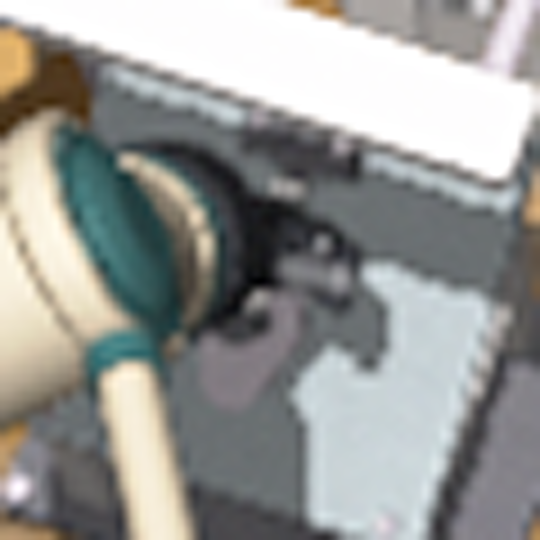

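Call:
arm_command --deltas '[{"twist":[0,0,0],"dp":[0,0,0],"claw":0.3},{"twist":[0,0,0],"dp":[0,0,0],"claw":0.4},{"twist":[0,0,0],"dp":[0,-3,0],"claw":0.6},{"twist":[0,0,0],"dp":[0,-6,0],"claw":0.6},{"twist":[0,0,0],"dp":[-3,-9,0],"claw":0.8},{"twist":[0,0,0],"dp":[-7,-10,0],"claw":1},{"twist":[0,0,0],"dp":[-11,-10,0],"claw":1},{"twist":[0,0,0],"dp":[-14,-10,0],"claw":1},{"twist":[0,0,0],"dp":[-16,-10,0],"claw":1},{"twist":[0,0,0],"dp":[-16,-10,0],"claw":1}]'

```text
time: 6.9
tcp_pos: [0.3749, 0.2434, 0.2852]
tool_rot: [-1.565, -0.476, -0.221]
ft_force: [1.5, -0.2, -0.5]
opening: 0.0851
```

```bash
python3 - <<'E'
from h import *
rep();over(*POSE,3.1,1.57,'o9')
cv2.imwrite("pics/scene9.png",get_image("scene"));cv2.imwrite("pics/top9.png",get_image("top"))
E
```

```text
t 6.9 uln cm [-11.0996   0.3252  17.4583] F uln [ 1.0899  0.1689 -1.063 ] T [-0.0111  0.2182  0.0175] open mm 85.12058154792354 j [ 0.7202 -0.0855  1.8868 -0.4287  1.0814 -0.4769] rotres [-0.0061  0.0012  0.0045]
```

View pics/o9_top.png

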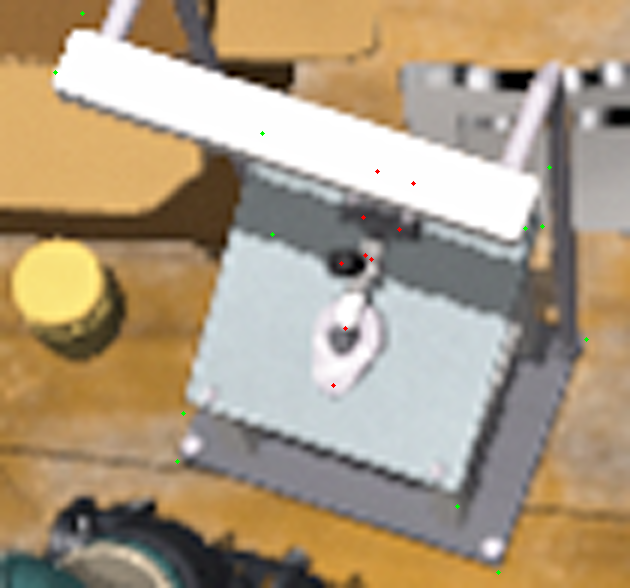

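View pics/o9_scene.png

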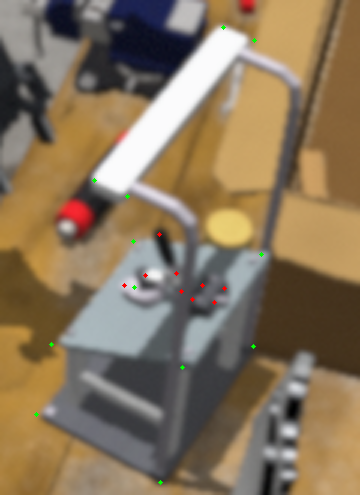

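```bash
python3 - <<'E'
import cv2,numpy as np
a=cv2.imread("pics/top9.png")[150:190,205:235]; 
b=cv2.imread("pics/scene9.png")[150:190,275:320]
A=cv2.resize(a,None,fx=10,fy=10,interpolation=cv2.INTER_CUBIC);B=cv2.resize(b,None,fx=10,fy=10,interpolation=cv2.INTER_CUBIC)
cv2.imwrite("pics/z9.png",np.hstack([A,B]))
E
```

```text
(no output)
```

View pics/z9.png

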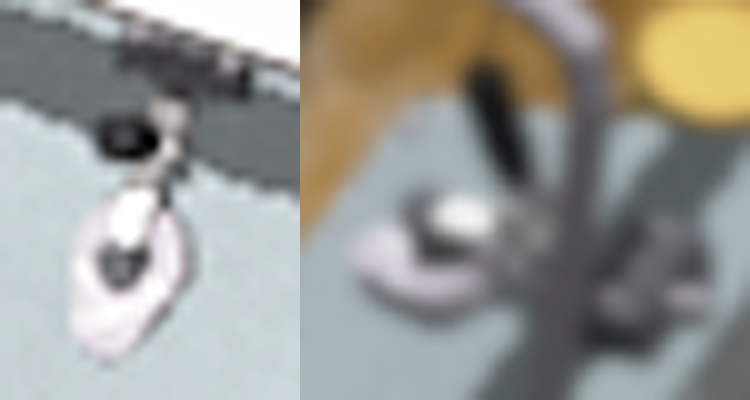

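```bash
python3 - <<'E'
from h import *
A,u,l,n,Rz=frame(*POSE)
T=lambda x,y:((x+.5)/10-.5+205,(y+.5)/10-.5+150)
S=lambda x,y:((x+.5)/10-.5+275,(y+.5)/10-.5+150)
for nm,a,b in(('end',T(112,136),S(185,72)),('gripbase',T(147,140),S(220,178)),('nose',T(97,355),S(54,265)),('rear',T(168,100),S(285,235))):
    p,g=tri(a,b);d=p-A;print(nm,np.array([d@u,d@l,d@n])*100,g)
E
```

```text
end [ 5.055   0.0597 10.9496] 0.0006136317063522095
gripbase [ 4.6172 -0.1035  6.2856] 0.0026128151910411374
nose [-5.0979  0.4614  0.5698] 0.0028047331967585424
rear [5.9185 0.2418 3.5038] 0.004715738082205145
```

Call:
arm_command --deltas '[{"twist":[0,0,0],"dp":[4.5,0,0],"claw":1},{"twist":[0,0,0],"dp":[9,1,-0.1],"claw":1},{"twist":[0,0,0],"dp":[13,2,-0.2],"claw":1},{"twist":[0,0,0],"dp":[16.1,2.4,-0.2],"claw":1},{"twist":[0,0,0],"dp":[16.1,2.4,-0.2],"claw":1},{"twist":[0,0,0],"dp":[16.1,5,-0.2],"claw":0.8},{"twist":[0,0,0],"dp":[16.1,7.5,-0.2],"claw":0.7},{"twist":[0,0,0],"dp":[16.1,9.8,-0.2],"claw":0.6},{"twist":[0,0,0],"dp":[16.1,9.8,-0.2],"claw":0.5},{"twist":[0,0,0],"dp":[16.1,9.8,-0.2],"claw":0.4}]'

```text
time: 8.1
tcp_pos: [0.5584, 0.1985, 0.2697]
tool_rot: [-1.569, -0.472, -0.223]
ft_force: [-0.1, -0.1, 0.4]
opening: 0.0346
```

```bash
python3 - <<'E'
from h import *
rep()
E
```

```text
t 8.1 uln cm [ 5.0262 -0.0099  7.5033] F uln [ 0.0921 -0.0773  0.4152] T [-0.0463  0.1961  0.0152] open mm 34.61943683781691 j [ 0.3834  0.1037  1.7327 -0.3272  0.9334 -0.818 ] rotres [-0.0007 -0.0013  0.001 ]
```

Call:
arm_command --deltas '[{"twist":[0,0,0],"dp":[0,0,0.1],"claw":0.3},{"twist":[0,0,0],"dp":[0,0,0.1],"claw":0.2},{"twist":[0,0,0],"dp":[0,0,0.1],"claw":0.1},{"twist":[0,0,0],"dp":[0,0,0.1],"claw":0.1},{"twist":[0,0,0],"dp":[0,0,0.1],"claw":0.1}]' --grip_force 30

```text
time: 8.6
tcp_pos: [0.5589, 0.2, 0.2713]
tool_rot: [-1.568, -0.475, -0.223]
ft_force: [-2.7, -0.9, 6.4]
opening: 0.0164
```

```bash
python3 - <<'E'
from h import *
rep()
E
```

```text
t 8.6 uln cm [5.1169 0.1443 7.6431] F uln [ 0.7637 -1.4693  6.7873] T [-0.2561  0.1199  0.0395] open mm 16.418872851944677 j [ 0.3859  0.103   1.7305 -0.3283  0.9336 -0.816 ] rotres [-0.0025 -0.0011  0.0039]
```

Call:
arm_command --deltas '[{"twist":[0,0,0],"dp":[-0.02,0,-0.5],"claw":0.1},{"twist":[0,0,0],"dp":[-0.1,0,-0.99],"claw":0.1},{"twist":[0,0,0],"dp":[-0.22,0,-1.48],"claw":0.1},{"twist":[0,0,0],"dp":[-0.39,0,-1.95],"claw":0.1},{"twist":[0,0,0],"dp":[-0.61,0,-2.4],"claw":0.1},{"twist":[0,0,0],"dp":[-0.87,0,-2.82],"claw":0.1},{"twist":[0,0,0],"dp":[-1.18,0,-3.22],"claw":0.1},{"twist":[0,0,0],"dp":[-1.52,0,-3.59],"claw":0.1},{"twist":[0,0,0],"dp":[-1.89,0,-3.92],"claw":0.1},{"twist":[0,0,0],"dp":[-2.3,0,-4.21],"claw":0.1}]'

```text
time: 9.6
tcp_pos: [0.5309, 0.166, 0.2613]
tool_rot: [-1.56, -0.477, -0.226]
ft_force: [-1.8, 6.9, 4.5]
opening: 0.0168
```

```bash
python3 - <<'E'
from h import *
rep()
E
```

```text
t 9.6 uln cm [ 2.8915 -3.7917  7.6527] F uln [-0.8617  6.3461  5.4412] T [ 1.4704 -0.0213 -0.0496] open mm 16.83963341422407 j [ 0.3316  0.0426  1.8249 -0.3087  0.8791 -0.866 ] rotres [-0.0089 -0.0031  0.0061]
```

Call:
arm_command --deltas '[{"twist":[0,0,0],"dp":[-0.43,0,-0.25],"claw":0.1},{"twist":[0,0,0],"dp":[-0.89,0,-0.45],"claw":0.1},{"twist":[0,0,0],"dp":[-1.36,0,-0.61],"claw":0.1},{"twist":[0,0,0],"dp":[-1.85,0,-0.72],"claw":0.1},{"twist":[0,0,0],"dp":[-2.35,0,-0.78],"claw":0.1},{"twist":[0,0,0],"dp":[-2.7,0,-0.79],"claw":0.1},{"twist":[0,0,0],"dp":[-2.7,0,-0.79],"claw":0.1},{"twist":[0,0,0],"dp":[-2.7,0,-0.79],"claw":0.1}]'

```text
time: 10.4
tcp_pos: [0.5058, 0.1622, 0.2492]
tool_rot: [-1.564, -0.478, -0.224]
ft_force: [-1.3, 3.1, 7.4]
opening: 0.0167
```

```bash
python3 - <<'E'
from h import *
rep();im=get_image("top");cv2.imwrite("pics/top10.png",cv2.resize(im[140:220,190:270],None,fx=7,fy=7,interpolation=cv2.INTER_CUBIC))
E
```

```text
t 10.4 uln cm [ 0.2321 -4.7128  7.6504] F uln [1.5893 2.7279 7.5089] T [ 0.5527 -0.1675 -0.0082] open mm 16.65470891176416 j [ 0.3462  0.0152  1.8854 -0.3277  0.8537 -0.8343] rotres [-0.0057 -0.0016  0.0065]
```

View pics/top10.png

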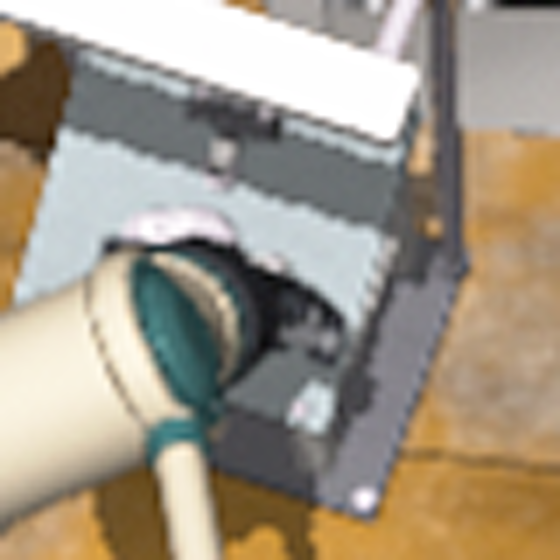

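Call:
arm_command --deltas '[{"twist":[0,0,0],"dp":[-0.47,0,0.15],"claw":0.1},{"twist":[0,0,0],"dp":[-0.97,0,0.22],"claw":0.1},{"twist":[0,0,0],"dp":[-1.46,0,0.33],"claw":0.1},{"twist":[0,0,0],"dp":[-1.93,0,0.49],"claw":0.1},{"twist":[0,0,0],"dp":[-2.39,0,0.69],"claw":0.1},{"twist":[0,0,0],"dp":[-2.82,0,0.94],"claw":0.1},{"twist":[0,0,0],"dp":[-3.23,0,1.23],"claw":0.1},{"twist":[0,0,0],"dp":[-3.6,0,1.56],"claw":0.1},{"twist":[0,0,0],"dp":[-3.94,0,1.93],"claw":0.1},{"twist":[0,0,0],"dp":[-4.25,0,2.33],"claw":0.1}]'

```text
time: 11.45
tcp_pos: [0.4718, 0.1907, 0.229]
tool_rot: [-1.572, -0.474, -0.222]
ft_force: [-7.0, -2.2, 11.8]
opening: 0.0166
```

```bash
python3 - <<'E'
from h import *
rep()
E
```

```text
t 11.45 uln cm [-4.1982 -2.6844  7.6348] F uln [-0.2606 -3.7219 13.3822] T [-0.898   0.1141 -0.0372] open mm 16.574648896434255 j [ 0.4527  0.0156  1.9376 -0.3917  0.8471 -0.6848] rotres [ 0.0011 -0.0003  0.0029]
```

Call:
arm_command --deltas '[{"twist":[0,0,0],"dp":[-0.26,-0.05,0.42],"claw":0.1},{"twist":[0,0,0],"dp":[-0.48,-0.1,0.87],"claw":0.1},{"twist":[0,0,0],"dp":[-0.65,-0.1,1.34],"claw":0.1},{"twist":[0,0,0],"dp":[-0.77,-0.1,1.83],"claw":0.1},{"twist":[0,0,0],"dp":[-0.85,-0.1,2.32],"claw":0.1},{"twist":[0,0,0],"dp":[-0.87,-0.1,2.82],"claw":0.1},{"twist":[0,0,0],"dp":[-0.87,-0.1,2.82],"claw":0.1},{"twist":[0,0,0],"dp":[-0.87,-0.1,2.82],"claw":0.1}]'

```text
time: 12.25
tcp_pos: [0.4694, 0.2204, 0.2246]
tool_rot: [-1.571, -0.471, -0.223]
ft_force: [-5.7, -0.3, 7.1]
opening: 0.0163
```

```bash
python3 - <<'E'
from h import *
rep()
E
```

```text
t 12.25 uln cm [-5.1865  0.1615  7.6474] F uln [-1.6761 -1.5826  8.8122] T [-0.3687  0.5693 -0.0238] open mm 16.298856544799026 j [ 0.5217  0.0459  1.9163 -0.4164  0.8652 -0.6039] rotres [ 0.0006 -0.0009  0.0002]
```

Call:
arm_command --deltas '[{"twist":[0,0,0],"dp":[0,0,0.08],"claw":0.1},{"twist":[0,0,0],"dp":[0,0,0.15],"claw":0.1},{"twist":[0,0,0],"dp":[0,0,0.15],"claw":0.1},{"twist":[0,0,0],"dp":[0,0,0.15],"claw":0.1}]'

```text
time: 12.65
tcp_pos: [0.4695, 0.2209, 0.2245]
tool_rot: [-1.573, -0.471, -0.222]
ft_force: [-6.0, -2.4, 7.7]
opening: 0.0166
```

```bash
python3 - <<'E'
from h import *
rep()
E
```

```text
t 12.65 uln cm [-5.1953  0.2159  7.6445] F uln [-1.2151 -3.6725  9.2689] T [-0.8171  0.431  -0.005 ] open mm 16.611856787389893 j [ 0.5241  0.0476  1.9147 -0.4186  0.8678 -0.601 ] rotres [ 0.0027 -0.0003  0.0001]
```

Call:
arm_command --deltas '[{"twist":[0,0,0],"dp":[0,0,0.1],"claw":0.1},{"twist":[0,0,0],"dp":[0,0,0.15],"claw":0.1},{"twist":[0,0,0],"dp":[0,0,0.15],"claw":0.1}]'

```text
time: 12.95
tcp_pos: [0.4696, 0.2216, 0.2245]
tool_rot: [-1.575, -0.471, -0.222]
ft_force: [-6.3, -5.7, 7.6]
opening: 0.0165
```

```bash
python3 - <<'E'
from h import *
rep()
E
```

```text
t 12.95 uln cm [-5.1984  0.283   7.6424] F uln [-0.9198 -6.9087  9.0378] T [-1.0253  0.3468  0.0305] open mm 16.493812111527728 j [ 0.5265  0.0493  1.9129 -0.4206  0.8704 -0.598 ] rotres [ 0.0045  0.0002 -0.    ]
```

Call:
arm_command --deltas '[{"twist":[0,0,0],"dp":[0,0,0],"claw":0.3},{"twist":[0,0,0],"dp":[0,0,0],"claw":0.4},{"twist":[0,0,0],"dp":[0,-3,-0.1],"claw":0.5},{"twist":[0,0,0],"dp":[0,-6,-0.1],"claw":0.6},{"twist":[0,0,0],"dp":[-4,-8,-0.1],"claw":0.6},{"twist":[0,0,0],"dp":[-8,-8,-0.1],"claw":0.6},{"twist":[0,0,0],"dp":[-10,-8,-0.1],"claw":0.6},{"twist":[0,0,0],"dp":[-10,-8,-0.1],"claw":0.6}]'

```text
time: 13.75
tcp_pos: [0.3458, 0.2505, 0.2482]
tool_rot: [-1.572, -0.469, -0.219]
ft_force: [0.0, 0.2, 0.3]
opening: 0.0514
```

```bash
python3 - <<'E'
from h import *
rep();over(*POSE,0,1.57,'o11')
for n in("scene","top"):cv2.imwrite(f"pics/{n}11.png",get_image(n))
a=cv2.imread("pics/top11.png")[150:190,205:235]; b=cv2.imread("pics/scene11.png")[150:190,275:320]
f=lambda a:cv2.resize(a,None,fx=10,fy=10,interpolation=cv2.INTER_CUBIC)
cv2.imwrite("pics/z11.png",np.hstack([f(a),f(b)]))
E
```

```text
t 13.75 uln cm [-15.4527   0.3801  15.5306] F uln [0.1204 0.2355 0.2682] T [-0.011   0.1911  0.0027] open mm 51.439214014037134 j [ 0.7934 -0.0727  1.9681 -0.4634  1.0348 -0.3612] rotres [-0.0002  0.0031 -0.0017]
```

View pics/z11.png

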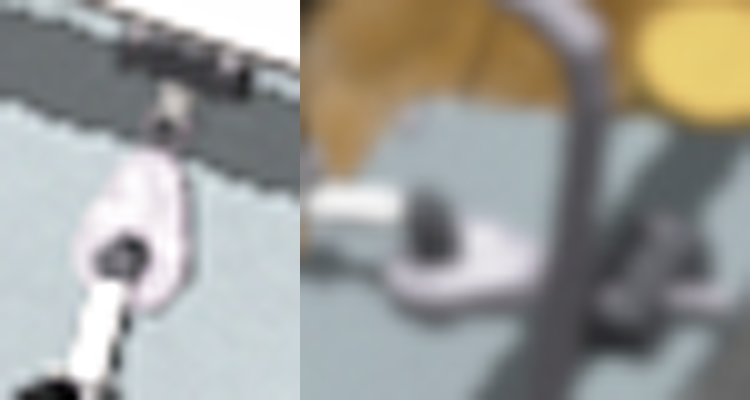

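View pics/o11_top.png

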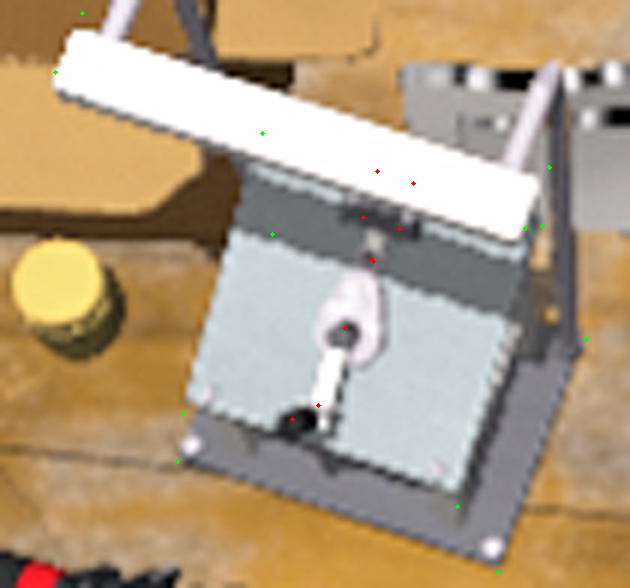

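```bash
python3 - <<'E'
from h import *
A,u,l,n,Rz=frame(*POSE)
T=lambda x,y:((x+.5)/10-.5+205,(y+.5)/10-.5+150)
S=lambda x,y:((x+.5)/10-.5+275,(y+.5)/10-.5+150)
def pl(nm,c,uv,h):
    p=onplane(c,uv,A+h*n,n)-A;print(nm,c,'u,l cm',p@u*100,p@l*100)
pl('nose','top',T(161,152),.015);pl('rollertop','top',T(166,125),.015);pl('plunger','top',T(173,95),.015)
pl('hub','top',T(125,257),.03);pl('camleft','top',T(75,245),.015);pl('camright','top',T(190,240),.015)
pl('guideL','top',T(122,50),.011);pl('guideR','top',T(250,85),.011)
pl('armL','top',T(72,360),.038);pl('armR','top',T(110,372),.038)
pl('armnearhubL','top',T(105,282),.038);pl('armnearhubR','top',T(135,290),.038)
E
```

```text
nose top u,l cm 3.4734759875021233 0.19725277637862937
rollertop top u,l cm 4.518306355850671 0.30444505424437684
plunger top u,l cm 5.693649593392934 0.3698789149953008
hub top u,l cm -0.5282843658183367 0.0694027619695423
camleft top u,l cm -1.001134662043949 2.3851818051948355
camright top u,l cm 0.6106194133376937 -1.8332322088715263
guideL top u,l cm 6.65042409178529 2.828766452158944
guideR top u,l cm 6.928298915416743 -2.2757176306764477
armL top u,l cm -4.786588871973358 0.7386552414852937
armR top u,l cm -4.752348614161976 -0.7902733817969725
armnearhubL top u,l cm -1.526826619826585 0.362308570286022
armnearhubR top u,l cm -1.4484867895435627 -0.8237486443497456
```

View pics/o11_scene.png

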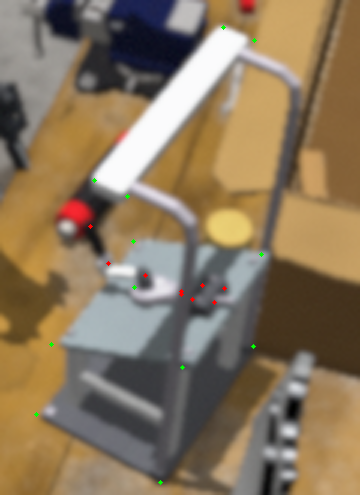

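Call:
arm_command --deltas '[{"twist":[0,0,0],"dp":[2,0,-0.1],"claw":0.3},{"twist":[0,0,0],"dp":[4,1,-0.1],"claw":0.1},{"twist":[0,0,0],"dp":[6.4,2,-0.1],"claw":0},{"twist":[0,0,0],"dp":[6.4,4.5,-0.1],"claw":0},{"twist":[0,0,0],"dp":[6.4,6.5,-0.1],"claw":0},{"twist":[0,0,0],"dp":[6.4,6.5,-0.1],"claw":0},{"twist":[0,0,0],"dp":[6.4,6.5,-0.1],"claw":0}]'

```text
time: 14.65
tcp_pos: [0.4336, 0.2304, 0.2215]
tool_rot: [-1.569, -0.472, -0.224]
ft_force: [0.3, -0.1, -0.1]
opening: 0.0003
```

```bash
python3 - <<'E'
from h import *
rep()
for n in("scene","top"):cv2.imwrite(f"pics/{n}12.png",get_image(n))
a=cv2.imread("pics/top12.png")[150:210,190:250]; b=cv2.imread("pics/scene12.png")[140:200,255:315]
f=lambda a:cv2.resize(a,None,fx=6,fy=6,interpolation=cv2.INTER_CUBIC)
cv2.imwrite("pics/z12.png",np.hstack([f(a),f(b)]))
E
```

```text
t 14.65 uln cm [-8.6333  0.3484  9.0583] F uln [ 0.2239 -0.0123 -0.2083] T [ 0.0207  0.2135 -0.0003] open mm 0.2907239157018071 j [ 0.5929  0.0168  1.9558 -0.443   0.8819 -0.5189] rotres [-0.0002 -0.0021  0.0011]
```

View pics/z12.png

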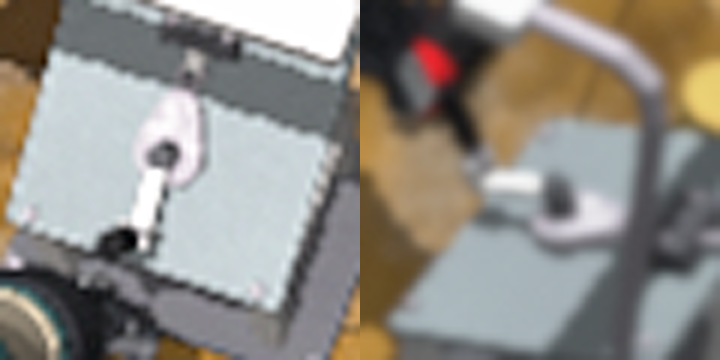

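Call:
arm_command --deltas '[{"twist":[0,0,0],"dp":[0.8,0.05,-0.07],"claw":0},{"twist":[0,0,0],"dp":[1.48,0.05,-0.07],"claw":0},{"twist":[0,0,0],"dp":[1.82,0,-0.07],"claw":0},{"twist":[0,0,0],"dp":[2.17,-0.03,-0.07],"claw":0},{"twist":[0,0,0],"dp":[2.58,-0.03,-0.07],"claw":0},{"twist":[0,0,0],"dp":[2.99,0,-0.07],"claw":0},{"twist":[0,0,0],"dp":[3.39,0.08,-0.07],"claw":0},{"twist":[0,0,0],"dp":[3.78,0.2,-0.07],"claw":0},{"twist":[0,0,0],"dp":[4.15,0.36,-0.07],"claw":0},{"twist":[0,0,0],"dp":[4.52,0.56,-0.07],"claw":0}]'

```text
time: 15.75
tcp_pos: [0.4747, 0.2206, 0.2368]
tool_rot: [-1.569, -0.472, -0.223]
ft_force: [-1.5, 0.4, -1.0]
opening: -0.0001
```

```bash
python3 - <<'E'
from h import *
rep()
for n in("scene","top"):cv2.imwrite(f"pics/{n}13.png",get_image(n))
a=cv2.imread("pics/top13.png")[150:210,190:250]; b=cv2.imread("pics/scene13.png")[140:200,255:315]
f=lambda a:cv2.resize(a,None,fx=6,fy=6,interpolation=cv2.INTER_CUBIC)
cv2.imwrite("pics/z13.png",np.hstack([f(a),f(b)]))
E
```

```text
t 15.75 uln cm [-4.1783  0.2941  8.5036] F uln [-1.8191  0.108  -0.235 ] T [ 0.0372  0.4467 -0.0679] open mm -0.13388025321945266 j [ 0.5147  0.0408  1.8892 -0.4029  0.8904 -0.6287] rotres [-0.0011 -0.0008  0.001 ]
```

View pics/z13.png

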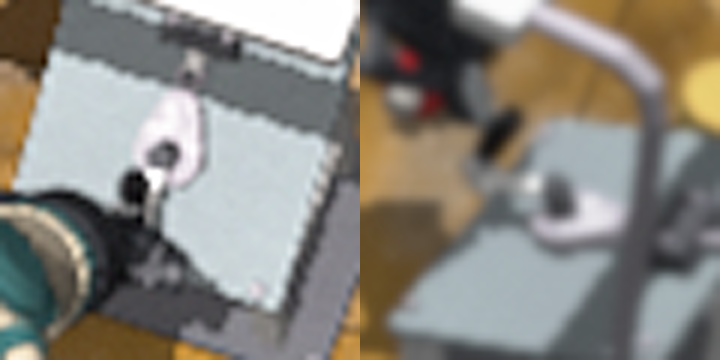

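Call:
arm_command --deltas '[{"twist":[0,0,0],"dp":[0.34,0.23,0],"claw":0},{"twist":[0,0,0],"dp":[0.65,0.5,0],"claw":0},{"twist":[0,0,0],"dp":[0.94,0.79,0],"claw":0},{"twist":[0,0,0],"dp":[1.19,1.11,0],"claw":0},{"twist":[0,0,0],"dp":[1.42,1.46,0],"claw":0},{"twist":[0,0,0],"dp":[1.6,1.83,0],"claw":0},{"twist":[0,0,0],"dp":[1.75,2.2,0],"claw":0},{"twist":[0,0,0],"dp":[1.86,2.4,0],"claw":0},{"twist":[0,0,0],"dp":[1.86,2.55,0],"claw":0},{"twist":[0,0,0],"dp":[1.86,2.55,0],"claw":0}]'

```text
time: 16.85
tcp_pos: [0.501, 0.2149, 0.2237]
tool_rot: [-1.567, -0.472, -0.225]
ft_force: [-10.6, 1.8, 10.0]
opening: 0.0001
```

```bash
python3 - <<'E'
from h import *
rep()
E
```

```text
t 16.85 uln cm [-2.3707  0.3182  6.1169] F uln [-4.9882 -0.5219 13.7963] T [-0.0831  1.0273  0.0112] open mm 0.08245841005581693 j [ 0.4709  0.0788  1.8825 -0.3961  0.845  -0.6613] rotres [-0.0022 -0.0023  0.0006]
```

Call:
arm_command --deltas '[{"twist":[0,0,0],"dp":[0,-1,0],"claw":0},{"twist":[0,0,0],"dp":[0,-4,0],"claw":0},{"twist":[0,0,0],"dp":[-3,-7,0],"claw":0},{"twist":[0,0,0],"dp":[-7,-8,0],"claw":0},{"twist":[0,0,0],"dp":[-11,-8,0],"claw":0},{"twist":[0,0,0],"dp":[-15,-8,0],"claw":0},{"twist":[0,0,0],"dp":[-15,-8,0],"claw":0}]'

```text
time: 17.55
tcp_pos: [0.3315, 0.2511, 0.223]
tool_rot: [-1.574, -0.468, -0.217]
ft_force: [0.1, 0.2, -0.3]
opening: 0.0003
```

```bash
python3 - <<'E'
from h import *
rep();over(*POSE,0,0,'o14')
for n in("scene","top"):cv2.imwrite(f"pics/{n}14.png",get_image(n))
a=cv2.imread("pics/top14.png")[150:190,205:235]; b=cv2.imread("pics/scene14.png")[150:190,275:320]
f=lambda a:cv2.resize(a,None,fx=10,fy=10,interpolation=cv2.INTER_CUBIC)
cv2.imwrite("pics/z14.png",np.hstack([f(a),f(b)]))
E
```

```text
t 17.55 uln cm [-17.8458   0.1202  13.9219] F uln [-0.0708  0.256  -0.2745] T [-0.0054  0.207   0.0057] open mm 0.3484741872282799 j [ 0.8253 -0.0612  2.0249 -0.4875  0.9891 -0.2951] rotres [ 0.0008  0.0047 -0.0029]
```

View pics/z14.png

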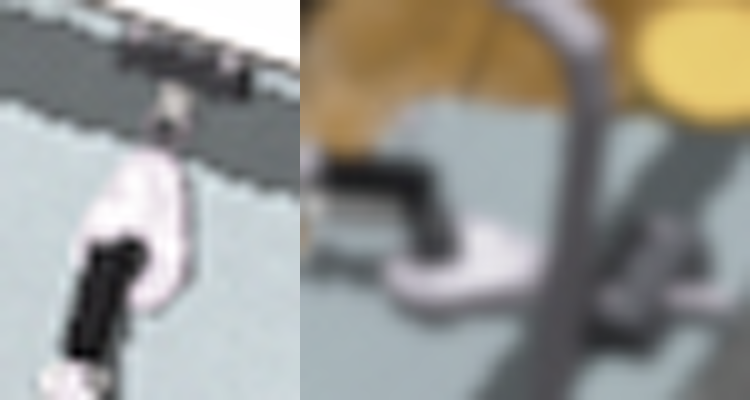

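View pics/o14_top.png

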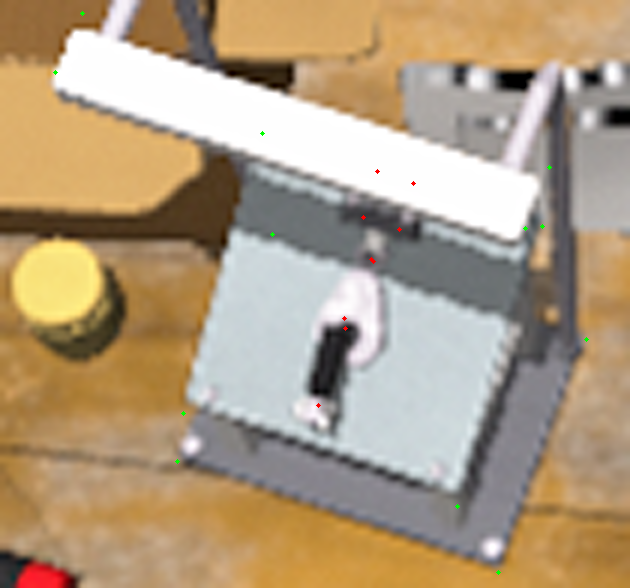

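View pics/scene14.png

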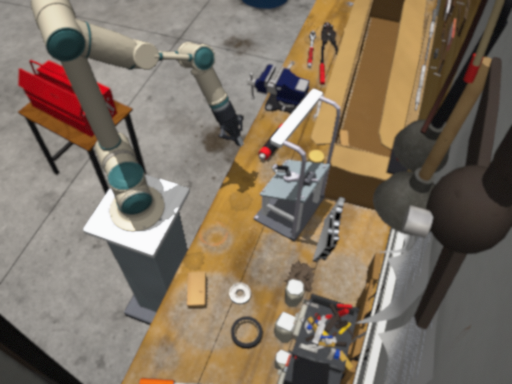

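```bash
python3 - <<'E'
from h import *
A,u,l,n,Rz=frame(*POSE)
T=lambda x,y:((x+.5)/10-.5+205,(y+.5)/10-.5+150)
S=lambda x,y:((x+.5)/10-.5+275,(y+.5)/10-.5+150)
p,g=tri(T(128,245),S(125,178));d=p-A;print('end',np.array([d@u,d@l,d@n])*100,g)
for nm,a,h in(('end',(125,248),.05),('griphinge',(82,358),.05),('nose',(160,152),.015)):
    p=onplane("top",T(*a),A+h*n,n)-A;print(nm,p@u*100,p@l*100)
# bystander check vs first images
for nme in("top","scene"):
    a=cv2.imread(f"pics/{nme}0.png");b=cv2.imread(f"pics/{nme}14.png")
    d=cv2.absdiff(a,b).max(2)
    for q,(x0,y0,x1,y1) in dict(top=dict(jar=(158,155,182,183),bear=(305,197,328,218),tape=(332,180,360,208),wood=(305,230,343,254)),scene=dict(bear=(227,280,252,305),tape=(228,313,264,350),wood=(184,268,210,310))) [nme].items():
        print(nme,q,d[y0:y1,x0:x1].max())
E
```

```text
end [ 0.6462 -0.444   6.0577] 0.0034047954707767036
end 0.1855927257079782 -0.2659573163159089
griphinge -4.32068929009493 0.12903061893310097
nose 3.4612449711570443 0.23423798512576016
top jar 46
top bear 11
top tape 10
top wood 10
scene bear 7
scene tape 6
scene wood 6
```

```bash
python3 - <<'E'
from h import *
t=cv2.imread("pics/top14.png");s=cv2.imread("pics/scene14.png")
f=lambda a,k:cv2.resize(a,None,fx=k,fy=k,interpolation=cv2.INTER_LANCZOS4)
cv2.imwrite("pics/z15.png",np.hstack([f(t[152:196,205:235],13),f(s[150:194,268:300],13)]))
cv2.imwrite("pics/z16.png",f(cv2.imread("pics/top11.png")[152:196,205:235],13))
A,u,l,n,Rz=frame(*POSE)
# grip line: dark pixels in top view
g=t.max(2).astype(float);y0,y1,x0,x1=172,188,208,222
ys,xs=np.mgrid[y0:y1,x0:x1];w=np.clip(70-g[y0:y1,x0:x1],0,None).ravel()
P=np.array([onplane("top",(x,y),A+.05*n,n)-A for x,y in zip(xs.ravel(),ys.ravel())]);U=P@u;L=P@l
m=w>0;c=np.average(np.c_[U,L],axis=0,weights=w);C=np.cov(U,L,aweights=w);ev,V=np.linalg.eigh(C);v=V[:,1]
print('grip centre',c*100,'slope',v[1]/v[0],'sd',np.sqrt(ev)*100)
E
```

```text
grip centre [-2.1061  0.045 ] slope -0.059370938785491545 sd [0.4295 1.3684]
```

View pics/z15.png

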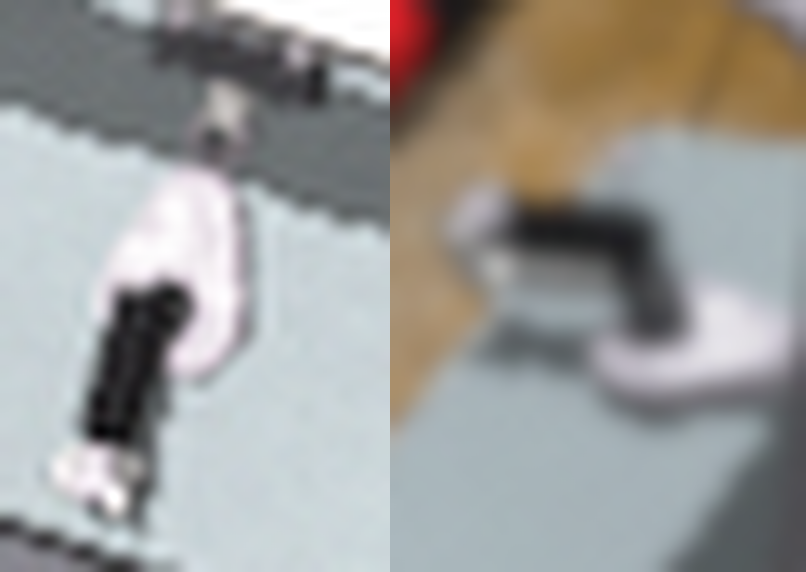

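View pics/z16.png

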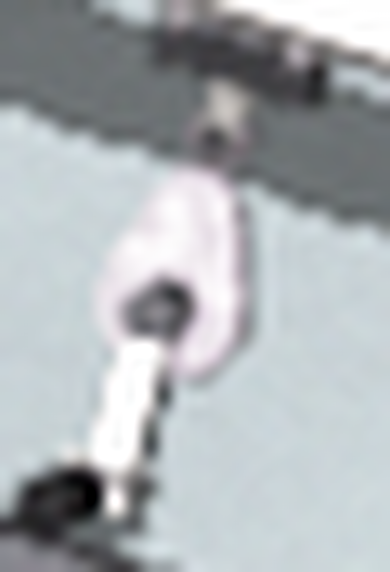

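```bash
python3 - <<'E'
from h import *
A,u,l,n,Rz=frame(*POSE)
A2=A+.003*l-.003*u
Z=lambda P:(proj('top',P)-[205,152]+.5)*13
for q in(-.1,-.05,0,.05,.1):
    arm=-np.cos(q)*u-np.sin(q)*l
    print(q,'arm20',Z(A2+.02*arm+.038*n),'arm42',Z(A2+.042*arm+.038*n),'nose',Z(A2-.042*arm+.015*n),'axis15',Z(A2+.015*n),'roller',Z(A2+.052*u+.02*n),'plg',Z(A2+.066*u+.01*n),'guide',Z(A2+.083*u+.022*n))
E
```

```text
-0.1 arm20 [125.4896 364.5302] arm42 [ 97.7647 432.943 ] nose [223.9438 162.4803] axis15 [170.9956 293.0175] roller [216.0179 126.1873] plg [237.7321  77.8309] guide [244.0728  24.9542]
-0.05 arm20 [128.6287 365.8612] arm42 [104.3359 435.7364] nose [217.3858 159.7221] axis15 [170.9956 293.0175] roller [216.0179 126.1873] plg [237.7321  77.8309] guide [244.0728  24.9542]
0 arm20 [131.8235 367.033 ] arm42 [111.024  438.1978] nose [210.7125 157.2992] axis15 [170.9956 293.0175] roller [216.0179 126.1873] plg [237.7321  77.8309] guide [244.0728  24.9542]
0.05 arm20 [135.0659 368.0428] arm42 [117.8125 440.3211] nose [203.9409 155.2179] axis15 [170.9956 293.0175] roller [216.0179 126.1873] plg [237.7321  77.8309] guide [244.0728  24.9542]
0.1 arm20 [138.348 368.888] arm42 [124.6848 442.1009] nose [197.0881 153.4831] axis15 [170.9956 293.0175] roller [216.0179 126.1873] plg [237.7321  77.8309] guide [244.0728  24.9542]
```

```bash
python3 -c "
from workcell import *
print(close_job(),sense()['time'])"
```

```text
the job is handed in; nothing more can be done
the job is handed in; nothing more can be done
```

The job is handed in, after about 18 s of robot time. The handle was swung out and the cam cranked about half a turn to its high point. The handle was then folded flat again.

- **Handle out:** triangulated from both cameras, its free end stood 10.9 cm above the face and 5.06 cm uphill of the axis. It should read 10.8 and 5.0, so the handle was close to square.
- **Cam:** in the last pictures the nose points at the roller, and the roller sits about 5.05 cm from the hub (5.2 expected at full lift, 4.4 at rest).
    - The separate estimates of the final cam angle do not quite agree: the arm line gives about 0, the nose outline between -0.035 and +0.05, and the grip outline -0.06 to -0.09 rad (biased by shading).
    - The measured handle position also gives about 0, so I take the setting as 0 within roughly 0.05 rad.
- **Handle folded:** I pushed it down until it met a hard stop at about 14 N. It looks flat over the arm in both views, but its end triangulated about 1 cm high. I put that down to a blurred sighting of the grip's upper surface. I did not measure the fold angle any other way.
- **Bystanders:** the bearing, tape and wood block show no change in the pictures. The jar's patch of the top picture differs from the first one in brightness. I think that is the arm's shadow, because the jar looks to be in the same place, but I did not measure its position again.
- **Forces:** readings at the end of each move stayed under 15 N, and the robot was touching nothing when I handed in.

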